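# Build the block gatehouse on its stepped foundation

### The job

Build the gatehouse for the block display on the stepped foundation: stand the tall pillar in the middle of the low step and the short pillar in the middle of the high step so that their tops are level, lay the arch across both pillars with one foot on each, and then stand the gable, point up, on top of the arch, centred and in line with it. Leave the two toy trees standing where they are.

Things in the scene. Friction and masses are not known exactly. Their poses are not given: they have to be found in the camera images.
- foundation: Fixed thin plywood board lying on the table, 100 x 240 mm and 12 mm thick, which carries the two steps side by side along its long (y) axis. Origin at the centre of its underside; z up; the gatehouse stands along its y axis, midway between the steps, over its origin. It may lie turned by up to about 25 degrees.
- low_step: Fixed beech block on the foundation, 80 x 80 mm in plan, 20 mm thick, plain single slab: its top is 32 mm above the table. Origin at the centre of its underside (12 mm above the table), axes parallel to the foundation's, 60 mm from the foundation's origin along the foundation's +y or -y (the other step is on the other side, so that the steps are 120 mm apart centre to centre).
- high_step: Fixed beech step on the foundation, 80 x 80 mm in plan, 60 mm high (a 20 mm slab and a 40 mm block on it): its top is 72 mm above the table. Origin at the centre of its underside (12 mm above the table), axes parallel to the foundation's, 60 mm from the foundation's origin on the side away from the low step.
- tall_pillar_mid (a point): Centre of the loose tall pillar: a square beech bar, 40 x 40 mm and 120 mm tall, standing upright on the table, 60 mm from this point to either end; z up along the pillar, x and y square to its sides. About 0.14 kg. Grip it within about 30 mm of its top, so that the gripper's body stays clear of it. On the low step its top is 152 mm above the table.
- short_pillar_mid (a point): Centre of the loose short pillar: a square beech bar, 40 x 40 mm and 80 mm tall, standing upright on the table, 40 mm from this point to either end; z up along the pillar, x and y square to its sides. About 0.09 kg. Grip it within about 30 mm of its top, so that the gripper's body stays clear of it. On the high step its top is 152 mm above the table.
- arch_mid (a point): Centre, half-way up, of the loose arch: a beech bridge block on the table, standing on its two feet; 160 mm long (y), 40 mm thick (x), 80 mm high (z up), a half-round opening of 40 mm radius cut from below. Above this point it is solid (40 mm); below it are only the feet, each 40 x 40 mm, centred 60 mm either way along y. Grip it in the middle across its thickness, within 30 mm of its top. About 0.27 kg.
- gable_mid (a point): Centre (half-way up) of the loose gable block: a solid beech triangle standing on the table on its long edge, point up: 160 mm long at the base (along y), 80 mm high (z up, point over the middle), 40 mm thick (along x). At this point, 40 mm above its base, it is 80 mm long; 25 mm below the point it is 50 mm long. Grip it there, in the middle, across its 40 mm thickness. About 0.18 kg.
- leafy_tree_mid (a point): Bystander: toy broad-leaved tree with a round wooden foot of 48 mm diameter, brown trunk and a green leaf cloud 60 mm wide, 92 mm tall, standing on the table; this point is on its axis 45 mm above the table.
- fir_tree_mid (a point): Bystander: toy fir tree with a round wooden foot of 48 mm diameter and three green cones, 98 mm tall, standing on the table; this point is on its axis 50 mm above the table.

How it is judged (in metres and radians):
On the way, in this order (a step that is already met when the one before it is completed fails the run):
1. both pillars stand released on their steps, the tall one on the low step and the short one on the high step (horizontal distance between tall_pillar_mid and low_step below 0.015 m and height (world z) of tall_pillar_mid between 0.086 and 0.098 m and angle between each of tall_pillar_mid, short_pillar_mid's own z axis and vertical below 0.06 rad and horizontal distance between short_pillar_mid and high_step below 0.015 m and height (world z) of short_pillar_mid between 0.106 and 0.118 m and contact force between the fingers and tall_pillar below 0.1 N and contact force between the fingers and short_pillar below 0.1 N), for 0.2 s.
2. the arch lies level across both pillars, released (all of step 1 and horizontal distance between arch_mid and foundation below 0.015 m and height (world z) of arch_mid between 0.186 and 0.198 m and angle between arch_mid's own z axis and vertical below 0.06 rad and angle between the y axis of arch_mid and the y axis of foundation, either way round below 0.16 rad and contact force between the fingers and arch below 0.1 N), for 0.2 s.
At the end, for the whole second after the job is handed in: Pillars upright on their own steps within 15 mm of centre; arch seated on both, within 15 mm of the foundation's centre and 9 deg of its long axis; gable point up on the arch within 15 mm and 9 deg; heights within 6 mm (gable 7), tilts under 3.4 deg; all released and at rest (all of step 2 and horizontal distance between gable_mid and arch_mid below 0.015 m and height (world z) of gable_mid between 0.265 and 0.279 m and angle between gable_mid's own z axis and vertical below 0.06 rad and angle between the y axis of gable_mid and the y axis of arch_mid, either way round below 0.16 rad and contact force between the fingers and gable below 0.1 N and linear speed of each of tall_pillar, short_pillar, arch, gable below 0.02 m/s); the robot touches nothing.
It fails at once if the leafy toy tree is displaced by more than 20 mm or knocked over (distance of leafy_tree_mid from where it was at the start of the episode above 0.02 m).
It fails at once if the toy fir tree is displaced by more than 20 mm or knocked over (distance of fir_tree_mid from where it was at the start of the episode above 0.02 m).
It also fails if it takes over 136 s, if anything falls off the work surface, if the arm or the gripper's body presses on something with over 40 N, if the wrist force passes 120 N, or if a joint passes its speed limit or range.

### The arm

A 6-joint arm with a two-finger parallel gripper is mounted at the origin on the work surface. World frame = base frame: x ahead of the robot, y to its left, z up, the work surface at z = 0. Lengths are in mm, angles in rad, forces in N, time in s.
With the tool pointing down it reaches from about 300 to 875 mm from the base axis. Payload 6.4 kg.
Tool frame: the origin (TCP) lies at the very end of the fingers, on their centre line; the grasp point (between the pads) lies 19 mm behind it (arm.pinch_z is the distance from the TCP to the grasp point, in mm); z points along the fingers, y is the direction in which the jaws open and shut (so a half turn about z gives the same grasp; the last joint's range is limited). The gripper opens to 85 mm and grips with 20 to 120 N. Pads are 22 mm wide; open, the fingers measure 114 mm over their backs; the gripper's body (76 mm by 85 mm) begins 54 mm behind the grasp point. The pads swing forward as they close: fully open they stand 13 mm farther back than shut.
Start: joints at [-1.429, 0.181, 1.607, -0, 1.354, -0.206], TCP at [195.994, -540.581, 231.288] pointing down, gripper open.
Joint ranges: [-2.99, 2.99], [-0.89, 2.07], [0.3, 2.58], [-1.14, 4.28], [0, 2.63], [-3.12, 3.12]. Speed limits (rad/s): [2.57, 2.57, 3.01, 3.14, 3.14, 3.14].

### API

Orientations are given as a 3x3 rotation matrix whose columns are the frame's x, y, z axes.
In Python, from cell import arm, eyes gives the robot as it stands.
- The arm moves only by the tool carry_out, never from a script. Its argument "increments" is a list of rows, each a list of 2 entries, a list of its own where there are three numbers: the shift along the tool's x, y, z in m, then the turn about the tool's z in degrees. A call has exactly 5 rows; each row is the pose to reach, as a shift and turn from the pose commanded when the call began, along the tool's axes at that moment; what a row does not reach only later rows make up. A row lasts 1/10 s, in which the tool goes at most 50 mm and 8.59 degrees, less where a joint would pass 70% of its speed; a pose out of reach is approached as far as the arm can. A call with a gripper value outside its range is refused whole. "gripper" is the opening, from -1 (shut) to 1 (fully open), so that 0 is half open, set as the call begins (left out, the last holds). The fingers move at their own pace and stop on an object; the grip force is fixed at half the most. Time passes only in rows, so rows that repeat a pose let the fingers close, or fill a call up. It gives the time, the measured TCP pose, the force and the opening at its end, in the units of the state.
- arm.get_state(): the state, without advancing time (a new reading comes with each control period).
- eyes.capture(name): name is "scene" or "top" or "wrist"; returns a dict with "pixels" (384x512x3 uint8, red, green, blue), "fx", "fy", "cx", "cy" (pixels), "R" (3x3) and "t" (3): a world point X has camera coordinates R X + t; the wrist camera has in their place "mount" (4x4, takes a point from camera to tool coordinates, whose origin is the TCP and whose axes are the flange's). Camera axes: x right, y down, z forward; pixel columns grow to the right and rows downward; lengths in mm; the calibration is good to about 2 mm. A picture is of the moment at which its call begins: read the wrist's pose just before it. There is no depth.
- arm.hand_in(): hands the job in, once; it reports no verdict.
The state is a dict: "t": time; "qpos": joint angles; "joint_velocities": joint speeds; "joint_torque": joint torques, N m; "eef_pos": TCP position; "tcp_rot": TCP orientation; "ft_force": force on the tool from outside, world axes, zero at the start; "wrist_torque": the same for the moment, N m; "width": opening from 0.0 (shut) to 1.0 (fully open).
Only numpy, scipy, OpenCV 4.12 (cv2) and the standard library are available. Lean on these libraries where they do the work, as an engineer would, in place of code of your own. Each camera call takes 0.05 s, during which the arm holds its last target. There are 200 camera calls.

## Working session

There is one attempt and no reset: what is moved stays moved. The work goes in short steps, Python scripts to look and compute and a tool call to move; the robot and the scene stay as the last step left them, time stands still between calls to the robot, and variables do not carry over. Pictures are saved under pics/ and viewed, about 12 in all and at most 16, crops included, and the job is handed in when it is done.

Besides the shell and the picture viewer there is one more tool, called after ">>>" by a JSON object that holds its "fn" and its "kwargs". carry_out: Moves the arm, as the interface text tells. Its arguments: {"type":"object","properties":{"increments":{"type":"array"},"gripper":{"type":"number"}},"required":["increments"]}

```bash
mkdir -p pics; ls; python3 - <<'E'
from cell import arm, eyes
import cv2,numpy as np
s=arm.get_state(); print({k:np.round(v,3).tolist() for k,v in s.items()})
for n in ("scene","top"):
    c=eyes.capture(n); cv2.imwrite(f"pics/{n}0.png",c["pixels"][:,:,::-1])
    print(n,c["fx"],c["cx"],c["cy"],np.round(c["R"],4).tolist(),np.round(c["t"],1))
    print("cam pos",-np.array(c["R"]).T@np.array(c["t"]))
E
```

```text
pics
{'t': 0.0, 'qpos': [-1.429, 0.182, 1.608, 0.0, 1.354, -0.206], 'joint_velocities': [-0.0, 0.002, -0.001, 0.002, -0.0, 0.0], 'joint_torque': [0.0, -44.487, -35.134, -0.0, 0.009, 0.0], 'eef_pos': [195.917, -540.018, 230.386], 'tcp_rot': [[0.94, 0.341, -0.0], [0.341, -0.94, 0.002], [0.0, -0.002, -1.0]], 'ft_force': [0.269, -0.036, 0.596], 'wrist_torque': [0.058, -0.005, 0.023], 'width': 1.001}
scene 407.17164927673286 250.76784914662707 193.5923884935874 [[0.8354, 0.5497, -0.0018], [0.4299, -0.6554, -0.621], [-0.3425, 0.518, -0.7838]] [-446.6 -194.9 1154.6]
cam pos [ 852.33206433 -480.40053343  783.12051928]
top 451.2079814787133 252.07557473030042 196.7982430285258 [[0.0046, -1.0, 0.0037], [-0.9931, -0.005, -0.117], [0.117, -0.0031, -0.9931]] [  -2.8  551.9 1217.8]
cam pos [ 405.67805361    3.83078255 1274.04288474]
```

View pics/top0.png

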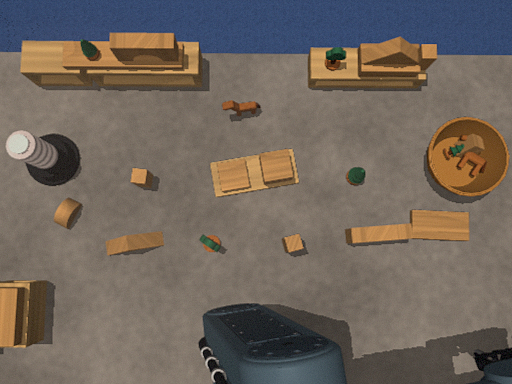

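View pics/scene0.png

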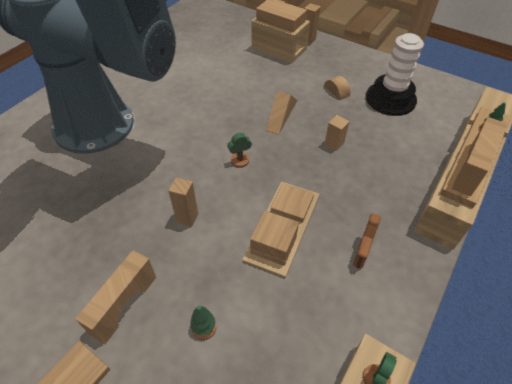

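The top view (right = −y, up = +x) shows:
- foundation at (255,172), with its high step on the right
- short pillar (141,177)
- tall pillar (292,243)
- gable (135,243)
- arch, probably (378,234), with another wooden block beside it at (440,225)
- trees at (356,176) and (211,243)

The scene view agrees. I'll crop for detail and get contours.

```bash
cat > h.py <<'E'
from cell import arm, eyes
import cv2,numpy as np
def ray(c,uv,z):
    R,t=np.array(c["R"]),np.array(c["t"])
    d=R.T@np.array([(uv[0]-c["cx"])/c["fx"],(uv[1]-c["cy"])/c["fy"],1.]); o=-R.T@t
    return o+d*(z-o[2])/d[2]
def wristcam():
    s=arm.get_state(); c=eyes.capture("wrist"); M=np.array(c["mount"])
    T=np.eye(4); T[:3,:3]=s["tcp_rot"]; T[:3,3]=s["eef_pos"]
    W=np.linalg.inv(T@M); c["R"]=W[:3,:3]; c["t"]=W[:3,3]; return c,s
def proj(c,X):
    p=np.array(c["R"])@np.array(X)+np.array(c["t"]); return np.array([c["fx"]*p[0]/p[2]+c["cx"],c["fy"]*p[1]/p[2]+c["cy"]])
E
python3 - <<'E'
from h import *
c=eyes.capture("top"); im=c["pixels"][:,:,::-1].copy()
a=cv2.resize(im[130:260,100:300],None,fx=4,fy=4,interpolation=cv2.INTER_CUBIC)
cv2.imwrite("pics/c1.png",a)
b=cv2.resize(im[190:260,270:480],None,fx=3.8,fy=3.8,interpolation=cv2.INTER_CUBIC)
d=eyes.capture("scene")["pixels"][:,:,::-1]
d=cv2.resize(d[230:384,20:230],None,fx=2.1,fy=2.1,interpolation=cv2.INTER_CUBIC)
w=max(b.shape[1],d.shape[1]); o=np.zeros((b.shape[0]+d.shape[0],w,3),np.uint8); o[:b.shape[0],:b.shape[1]]=b;o[b.shape[0]:,:d.shape[1]]=d
cv2.imwrite("pics/c2.png",o)
m=cv2.inRange(cv2.cvtColor(im,cv2.COLOR_BGR2HSV),(5,90,60),(25,255,255))
cs,_=cv2.findContours(m,cv2.RETR_EXTERNAL,cv2.CHAIN_APPROX_NONE)
for k in cs:
    if cv2.contourArea(k)>80:
        r=cv2.minAreaRect(k); print(np.round(r[0],1),np.round(r[1],1),round(r[2],1),"table xy",np.round(ray(c,r[0],0)[:2]))
E
```

```text
[ 23.  313.5] [67. 46.] 90.0 table xy [229. 629.]
[292.3 243.1] [16.2 18.9] 76.0 table xy [ 425. -114.]
[134.1 241.8] [16.6 57.8] 79.7 table xy [427. 331.]
[406.9 225.9] [ 31.5 124. ] 88.5 table xy [ 475. -438.]
[ 66.2 211.8] [19.9 28.4] 27.6 table xy [510. 525.]
[141.4 177.4] [21.6 17.8] 8.1 table xy [610. 316.]
[253.8 172.1] [36.2 85. ] 80.1 table xy [627.  -5.]
[468.1 156.4] [82.5 78.4] 18.4 table xy [ 676. -621.]
[240.3 107.8] [37.1 14.8] 2.6 table xy [817.  35.]
[372.5  62. ] [ 50. 129.] 90.0 table xy [ 958. -354.]
[110.5  59.5] [ 53. 181.] 90.0 table xy [961. 419.]
```

View pics/c1.png

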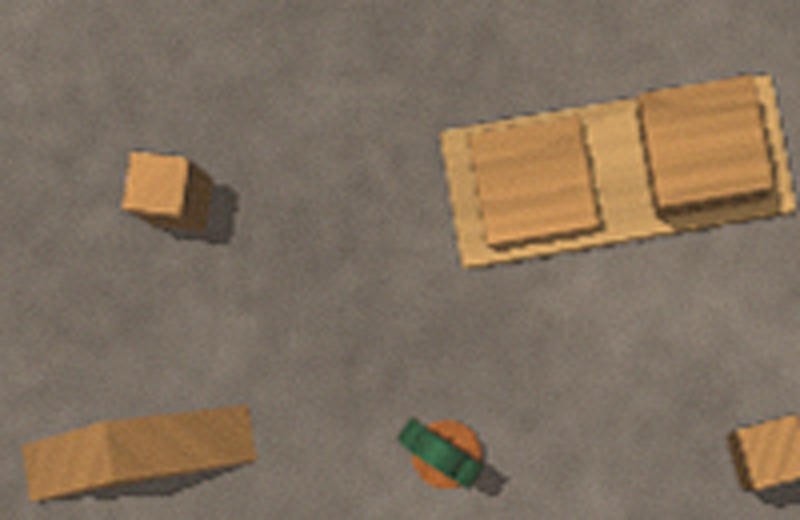

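View pics/c2.png

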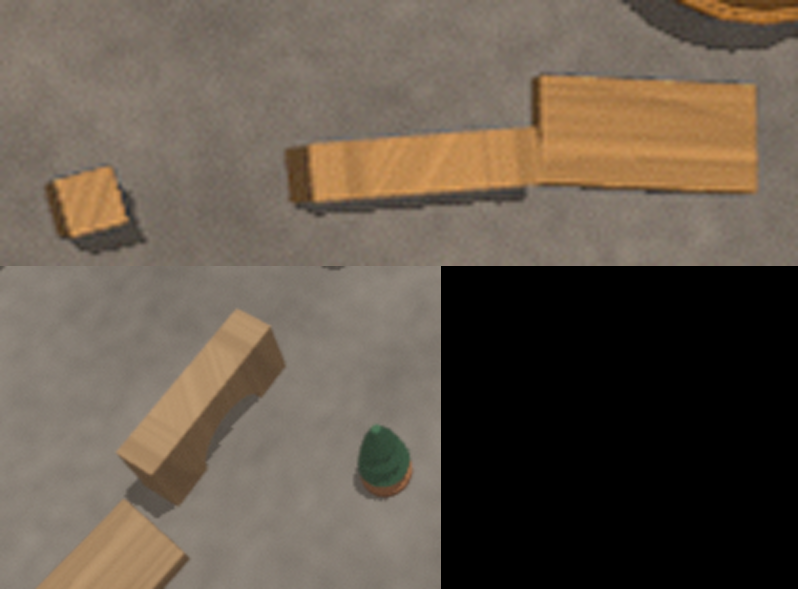

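The crops confirm the arch at the c2 bar (309..541,127..201), with a flat plank just beyond its right end. I'll cast the corner pixels onto their known heights and check the resulting sizes.

```bash
python3 - <<'E'
from h import *
c=eyes.capture("top")
def f(n,pts,z,o,k):
    P=np.array([ray(c,((x+.5)/k-.5+o[0],(y+.5)/k-.5+o[1]),zz)[:2] for (x,y),zz in zip(pts,z if hasattr(z,'__len__') else [z]*len(pts))])
    e=np.roll(P,-1,0)-P; print(n,"ctr",np.round(P.mean(0)),"sides",np.round(np.linalg.norm(e,axis=1)),"ang",np.round(np.degrees(np.arctan2(e[:,1],e[:,0]))))
    return P
A=((100,130),4);B=((270,190),3.8)
f("low",[(468,137),(580,117),(601,229),(490,247)],32,*A)
f("high",[(640,93),(755,77),(775,190),(660,207)],72,*A)
f("found",[(443,130),(771,75),(796,211),(466,267)],12,*A)
f("short",[(130,152),(188,156),(181,216),(123,210)],80,*A)
f("tall",[(52,180),(112,166),(127,222),(68,237)],120,*B)
f("arch",[(309,143),(538,127),(541,183),(313,201)],80,*B)
f("gable",[(24,445),(250,405),(255,458),(32,500)],0,*A)
print("gable ridge",ray(c,(100+105/4,130+421/4),80),ray(c,(100+113/4,130+488/4),80))
print("leafy",ray(c,(211,243),45),"fir",ray(c,(356,176),50))
print("state",arm.get_state()["t"])
E
```

```text
low ctr [612.  52.] sides [80. 80. 78. 79.] ang [ -79. -169.  100.   12.]
high ctr [634. -66.] sides [79. 79. 78. 79.] ang [ -82. -170.   99.   10.]
found ctr [625.  -7.] sides [237.  99. 236.  99.] ang [ -80. -170.  100.   10.]
short ctr [602. 304.] sides [39. 41. 39. 39.] ang [-94. 175.  84.  -5.]
tall ctr [ 425. -105.] sides [41. 39. 41. 39.] ang [ -77. -165.  104.   16.]
arch ctr [ 453. -343.] sides [161.  39. 159.  40.] ang [ -86. -179.   95.    3.]
gable ctr [425. 329.] sides [160.  37. 158.  39.] ang [ -80. -173.  101.   11.]
gable ridge [442.63767923 331.18852212  80.        ] [398.85134578 324.31602216  80.        ]
leafy [423.87663621 110.64251721  45.        ] fir [ 608.88573804 -285.44932778   50.        ]
state 0.25
```

Every measured size matches (steps 80, pillars 40, arch 160×40, gable 160×38).

The plan is to place the short pillar first so it doesn't have to cross the tall one, then the tall pillar, the arch and the gable. I'll write a small planner that works out the increments.

```bash
cat > plan.py <<'E'
# usage: plan.py x y z psi  [mm per call]; psi = yaw of tool x axis; prints end offset of each call, tool axes
import sys; from h import *
x,y,z,psi=map(float,sys.argv[1:5]); step=float(sys.argv[5]) if len(sys.argv)>5 else 190
s=arm.get_state(); p=np.array(s["eef_pos"]); R=np.array(s["tcp_rot"]); a=np.degrees(np.arctan2(R[1,0],R[0,0]))
d=np.array([x,y,z])-p; da=(psi-a+180)%360-180; n=max(1,int(np.ceil(max(np.linalg.norm(d)/step,abs(da)/30))))
print("t",round(s["t"],2),"pos",np.round(p,1),"psi",round(a,1),"F",np.round(s["ft_force"],1),"w",round(float(s["width"]),3),"tilt",np.round(R[:2,2],3))
for i in range(n):
    q=np.radians(a+da*i/n); X=np.array([np.cos(q),np.sin(q),0]); Y=np.array([np.sin(q),-np.cos(q),0]); e=d/n
    print("call",i+1,"m",np.round([X@e/1e3,Y@e/1e3,-e[2]/1e3],4),"deg",round(-da/n,1))
E
python3 plan.py 602 304 230 85
```

```text
t 0.25 pos [ 196.  -540.3  230.9] psi 19.9 F [ 0.2  0.1 -0.3] w 0.997 tilt [-0.     0.001]
call 1 m [ 0.1339 -0.1311  0.0002] deg -13.0
call 2 m [ 0.16   -0.0976  0.0002] deg -13.0
call 3 m [ 0.1778 -0.059   0.0002] deg -13.0
call 4 m [ 0.1866 -0.0175  0.0002] deg -13.0
call 5 m [0.1857 0.025  0.0002] deg -13.0
```

>>> {"fn": "carry_out", "kwargs": {"increments": [[[0.027, -0.026, 0], -2.6], [[0.054, -0.052, 0], -5.2], [[0.08, -0.079, 0], -7.8], [[0.107, -0.105, 0], -10.4], [[0.134, -0.131, 0], -13]], "gripper": 1}}

```text
t: 0.75
eef_pos: [277.7, -370.3, 231.2]
tcp_rot: [[0.839, 0.545, 0.0], [0.545, -0.839, -0.0], [0.0, 0.0, -1.0]]
ft_force: [1.0, -0.4, 1.0]
width: 0.998
```

>>> {"fn": "carry_out", "kwargs": {"increments": [[[0.032, -0.02, 0], -2.6], [[0.064, -0.039, 0], -5.2], [[0.096, -0.059, 0], -7.8], [[0.128, -0.078, 0], -10.4], [[0.16, -0.098, 0], -13]]}}

```text
t: 1.25
eef_pos: [358.8, -201.2, 231.4]
tcp_rot: [[0.694, 0.72, 0.0], [0.72, -0.694, -0.0], [0.0, 0.001, -1.0]]
ft_force: [-0.2, -0.5, 0.3]
width: 1.001
```

>>> {"fn": "carry_out", "kwargs": {"increments": [[[0.036, -0.012, 0], -2.6], [[0.071, -0.024, 0], -5.2], [[0.107, -0.035, 0], -7.8], [[0.142, -0.047, 0], -10.4], [[0.178, -0.059, 0], -13]]}}

```text
t: 1.75
eef_pos: [440.2, -32.1, 231.4]
tcp_rot: [[0.515, 0.857, 0.0], [0.857, -0.515, -0.0], [0.0, 0.001, -1.0]]
ft_force: [1.1, -0.5, 0.6]
width: 0.999
```

>>> {"fn": "carry_out", "kwargs": {"increments": [[[0.037, -0.004, 0], -2.6], [[0.075, -0.007, 0], -5.2], [[0.112, -0.011, 0], -7.8], [[0.15, -0.014, 0], -10.4], [[0.187, -0.018, 0], -13]]}}

```text
t: 2.25
eef_pos: [521.4, 137.5, 231.3]
tcp_rot: [[0.308, 0.951, 0.0], [0.951, -0.308, -0.0], [0.0, 0.0, -1.0]]
ft_force: [0.5, -1.0, 0.8]
width: 1.001
```

>>> {"fn": "carry_out", "kwargs": {"increments": [[[0.037, 0.005, 0], -2.6], [[0.074, 0.01, 0], -5.2], [[0.111, 0.015, 0], -7.8], [[0.149, 0.02, 0], -10.4], [[0.186, 0.025, 0], -13]]}}

```text
t: 2.75
eef_pos: [602.7, 306.5, 231.0]
tcp_rot: [[0.086, 0.996, -0.0], [0.996, -0.086, -0.0], [-0.0, -0.0, -1.0]]
ft_force: [0.7, -0.8, 0.4]
width: 1.0
```

```bash
python3 - <<'E'
from h import *
c,s=wristcam(); cv2.imwrite("pics/w1.png",c["pixels"][:,:,::-1])
print(proj(c,[602,304,80]),proj(c,[602,304,0]))
E
python3 plan.py 602 304 140 85; python3 plan.py 602 304 43 85
```

```text
[257.23164768 179.09133898] [257.18494265 162.74283352]
t 2.8 pos [603.8 311.  230.3] psi 85.3 F [-3.4  0.   0.7] w 1.0 tilt [0.001 0.003]
call 1 m [-0.0072 -0.0012  0.0903] deg 0.3
t 2.8 pos [603.8 311.  230.3] psi 85.3 F [-3.4  0.   0.7] w 1.0 tilt [0.001 0.003]
call 1 m [-0.0072 -0.0012  0.1873] deg 0.3
```

View pics/w1.png

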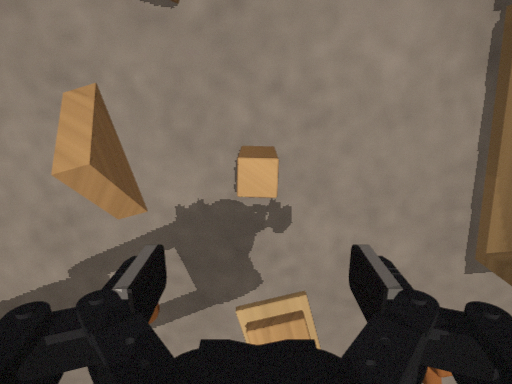

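The wrist view shows the short pillar's top centred near (257,174), against a prediction of (257,179). Those agree to within the arm's settling motion. I'll hold still, then measure.

>>> {"fn": "carry_out", "kwargs": {"increments": [[[0, 0, 0.02], 0], [[0, 0, 0.04], 0], [[0, 0, 0.04], 0], [[0, 0, 0.04], 0], [[0, 0, 0.04], 0]]}}

```text
t: 3.3
eef_pos: [603.1, 305.0, 192.8]
tcp_rot: [[0.089, 0.996, 0.002], [0.996, -0.089, 0.001], [0.001, 0.002, -1.0]]
ft_force: [-0.5, 0.7, -0.3]
width: 1.0
```

```bash
cat > wtop.py <<'E'
# wtop.py z x y : wood top-face near expected point, seen by wrist camera, cast onto height z
import sys; from h import *
z,x,y=map(float,sys.argv[1:4]); c,s=wristcam(); im=c["pixels"][:,:,::-1].copy()
h=cv2.cvtColor(im,cv2.COLOR_BGR2HSV); u=proj(c,[x,y,z])
px=h[int(u[1])-4:int(u[1])+5,int(u[0])-4:int(u[0])+5].reshape(-1,3); V=np.median(px[:,2])
m=cv2.inRange(h,(5,80,int(V*.87)),(25,255,255)); m=cv2.morphologyEx(m,cv2.MORPH_OPEN,np.ones((3,3)))
for k in cv2.findContours(m,cv2.RETR_EXTERNAL,cv2.CHAIN_APPROX_NONE)[0]:
    if cv2.pointPolygonTest(k,(float(u[0]),float(u[1])),False)>=0:
        P=np.float32([ray(c,q,z)[:2] for q in k[:,0]]); r=cv2.minAreaRect(P)
        print("ctr",np.round(r[0],1),"size",np.round(r[1],1),"ang",round(r[2],1),"px",np.round(u),"tcp",np.round(s["eef_pos"],1))
E
python3 wtop.py 80 602 304; python3 plan.py 602 304 43 85
```

```text
ctr [602.1 305.8] size [38.6 37.9] ang 83.7 px [256. 189.] tcp [603.1 305.  192.8]
t 3.35 pos [603.2 305.  193. ] psi 84.9 F [0.8 0.5 0.4] w 1.001 tilt [0.002 0.001]
call 1 m [-0.0011 -0.0011  0.15  ] deg -0.1
```

>>> {"fn": "carry_out", "kwargs": {"increments": [[[0, -0.001, 0.035], 0], [[0, -0.001, 0.07], 0], [[0, -0.001, 0.105], 0], [[0, -0.001, 0.135], 0], [[0, -0.001, 0.15], 0]]}}

```text
t: 3.85
eef_pos: [600.2, 304.5, 39.2]
tcp_rot: [[0.089, 0.996, -0.003], [0.996, -0.089, -0.001], [-0.001, -0.003, -1.0]]
ft_force: [-0.7, -0.0, 0.5]
width: 1.003
```

>>> {"fn": "carry_out", "kwargs": {"increments": [[[0, 0, 0], 0], [[0, 0, 0], 0], [[0, 0, 0], 0], [[0, 0, 0], 0], [[0, 0, 0], 0]], "gripper": -1}}

```text
t: 4.35
eef_pos: [603.3, 305.7, 44.1]
tcp_rot: [[0.088, 0.996, 0.005], [0.996, -0.088, 0.001], [0.002, 0.004, -1.0]]
ft_force: [0.8, 1.6, 6.2]
width: 0.461
```

>>> {"fn": "carry_out", "kwargs": {"increments": [[[0, 0, 0], 0], [[0, 0, 0], 0], [[0, 0, 0], 0], [[0, 0, -0.01], 0], [[0, 0, -0.02], 0]]}}

```text
t: 4.85
eef_pos: [601.1, 305.0, 62.0]
tcp_rot: [[0.088, 0.996, -0.0], [0.996, -0.088, -0.0], [-0.0, -0.0, -1.0]]
ft_force: [-0.6, -0.7, -1.6]
width: 0.46
```

>>> {"fn": "carry_out", "kwargs": {"increments": [[[0, 0, -0.02], 0], [[0, 0, -0.04], 0], [[0, 0, -0.06], 0], [[0, 0, -0.08], 0], [[0, 0, -0.1], 0]]}}

```text
t: 5.35
eef_pos: [601.3, 305.0, 163.0]
tcp_rot: [[0.088, 0.996, 0.0], [0.996, -0.088, 0.0], [0.0, 0.0, -1.0]]
ft_force: [-0.5, -0.5, -1.3]
width: 0.462
```

```bash
python3 plan.py 635 -66 162 100.3 150
```

```text
t 5.35 pos [601.3 305.  163. ] psi 84.9 F [-0.5 -0.5 -1.3] w 0.462 tilt [0. 0.]
call 1 m [-0.1222  0.0221  0.0003] deg -5.1
call 2 m [-0.1237  0.0111  0.0003] deg -5.1
call 3 m [-0.1242  0.      0.0003] deg -5.1
```

>>> {"fn": "carry_out", "kwargs": {"increments": [[[-0.024, 0.004, 0], -1], [[-0.049, 0.009, 0], -2], [[-0.073, 0.013, 0], -3], [[-0.098, 0.018, 0], -4], [[-0.122, 0.022, 0], -5]]}}

```text
t: 5.85
eef_pos: [612.5, 180.6, 162.2]
tcp_rot: [[0.0, 1.0, 0.001], [1.0, -0.0, 0.0], [0.0, 0.001, -1.0]]
ft_force: [-0.0, -0.0, -0.6]
width: 0.461
```

>>> {"fn": "carry_out", "kwargs": {"increments": [[[-0.025, 0.002, 0], -1], [[-0.05, 0.004, 0], -2], [[-0.074, 0.007, 0], -3], [[-0.099, 0.009, 0], -4], [[-0.124, 0.011, 0], -5]]}}

```text
t: 6.35
eef_pos: [623.4, 56.6, 162.2]
tcp_rot: [[-0.087, 0.996, 0.001], [0.996, 0.087, -0.0], [-0.0, 0.001, -1.0]]
ft_force: [-0.5, -0.2, -1.2]
width: 0.459
```

>>> {"fn": "carry_out", "kwargs": {"increments": [[[-0.025, 0, 0], -1], [[-0.05, 0, 0], -2], [[-0.08, 0, 0], -3], [[-0.105, 0, 0], -4], [[-0.124, 0, 0], -5.3]]}}

```text
t: 6.85
eef_pos: [634.0, -67.7, 162.2]
tcp_rot: [[-0.177, 0.984, 0.001], [0.984, 0.177, -0.0], [-0.001, 0.001, -1.0]]
ft_force: [0.5, 0.6, -0.9]
width: 0.459
```

>>> {"fn": "carry_out", "kwargs": {"increments": [[[0, 0, 0], 0], [[0, 0, 0], 0], [[0, 0, 0], 0], [[0, 0, 0], 0], [[0, 0, 0], 0]]}}

```text
t: 7.35
eef_pos: [633.9, -65.1, 161.4]
tcp_rot: [[-0.179, 0.984, -0.0], [0.984, 0.179, 0.0], [0.0, -0.0, -1.0]]
ft_force: [0.2, 0.2, -0.5]
width: 0.464
```

```bash
python3 - <<'E'
from h import *
c,s=wristcam(); im=c["pixels"][:,:,::-1].copy()
for p in [(635,-66,72),(613,52,32),(624,-7,12)]: 
    u=proj(c,p); print(p,u); cv2.circle(im,tuple(int(v) for v in u),3,(0,0,255),-1)
cv2.imwrite("pics/w2.png",im)
E
python3 plan.py 635 -66 116 100.3
```

```text
(635, -66, 72) [259.14445475 197.14709313]
(613, 52, 32) [258.27559964  37.29203892]
(624, -7, 12) [258.47651039 114.10077962]
t 7.4 pos [633.9 -65.2 161.3] psi 100.3 F [ 0.7 -0.5 -0.5] w 0.459 tilt [-0.  0.]
call 1 m [-0.001   0.0009  0.0453] deg -0.0
```

View pics/w2.png

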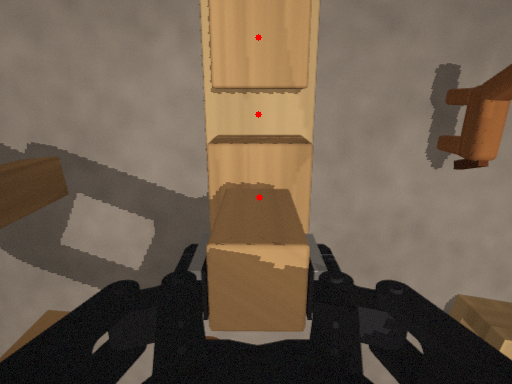

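The view shows the carried pillar centred at u≈259, over the high step (209–312). The projected step centres lie mid-step. I'll lower and release.

>>> {"fn": "carry_out", "kwargs": {"increments": [[[-0.001, 0.001, 0.012], 0], [[-0.001, 0.001, 0.024], 0], [[-0.001, 0.001, 0.034], 0], [[-0.001, 0.001, 0.041], 0], [[-0.001, 0.001, 0.044], 0]]}}

```text
t: 7.9
eef_pos: [634.3, -66.6, 116.2]
tcp_rot: [[-0.178, 0.984, -0.003], [0.984, 0.178, 0.001], [0.001, -0.002, -1.0]]
ft_force: [-6.6, 1.3, 11.0]
width: 0.46
```

>>> {"fn": "carry_out", "kwargs": {"increments": [[[0, 0, 0], 0], [[0, 0, 0], 0], [[0, 0, 0.001], 0], [[0, 0, 0.002], 0], [[0, 0, 0.002], 0]]}}

```text
t: 8.4
eef_pos: [635.5, -67.0, 116.1]
tcp_rot: [[-0.178, 0.984, 0.001], [0.984, 0.178, -0.0], [-0.0, 0.001, -1.0]]
ft_force: [-2.7, 0.4, 4.9]
width: 0.46
```

>>> {"fn": "carry_out", "kwargs": {"increments": [[[0, 0, 0], 0], [[0, 0, 0], 0], [[0, 0, 0], 0], [[0, 0, 0], 0], [[0, 0, 0], 0]], "gripper": 1}}

```text
t: 8.9
eef_pos: [635.1, -66.8, 115.1]
tcp_rot: [[-0.178, 0.984, -0.0], [0.984, 0.178, 0.0], [0.0, -0.0, -1.0]]
ft_force: [-0.5, -0.3, -0.5]
width: 0.995
```

>>> {"fn": "carry_out", "kwargs": {"increments": [[[0, 0, 0], 0], [[0, 0, 0], 0], [[0, 0, -0.02], 0], [[0, 0, -0.045], 0], [[0, 0, -0.075], 0]]}}

```text
t: 9.4
eef_pos: [634.3, -66.6, 189.9]
tcp_rot: [[-0.178, 0.984, -0.002], [0.984, 0.178, 0.001], [0.001, -0.002, -1.0]]
ft_force: [0.6, -0.2, 0.2]
width: 1.0
```

>>> {"fn": "carry_out", "kwargs": {"increments": [[[0, 0, -0.03], 0], [[0, 0, -0.05], 0], [[0, 0, -0.05], 0], [[0, 0, -0.05], 0], [[0, 0, -0.05], 0]]}}

```text
t: 9.9
eef_pos: [634.3, -66.6, 238.5]
tcp_rot: [[-0.178, 0.984, -0.003], [0.984, 0.178, 0.001], [0.001, -0.002, -1.0]]
ft_force: [0.0, 0.6, -0.1]
width: 0.999
```

```bash
python3 wtop.py 152 635 -66; python3 plan.py 425 -105 240 105
```

```text
ctr [633. -50.] size [59.2 65.8] ang 10.2 px [259. 197.] tcp [634.3 -66.6 238.5]
t 9.95 pos [634.2 -66.5 238.3] psi 100.2 F [-0.8  0.2  0.5] w 1.0 tilt [-0.003  0.001]
call 1 m [-0.0004 -0.1064 -0.0009] deg -2.4
call 2 m [ 0.0041 -0.1063 -0.0009] deg -2.4
```

>>> {"fn": "carry_out", "kwargs": {"increments": [[[0, -0.021, 0], -0.5], [[0, -0.042, 0], -1], [[0, -0.063, 0], -1.5], [[0, -0.085, 0], -2], [[0, -0.106, 0], -2.4]]}}

```text
t: 10.45
eef_pos: [529.3, -85.5, 238.8]
tcp_rot: [[-0.219, 0.976, -0.002], [0.976, 0.219, 0.001], [0.001, -0.002, -1.0]]
ft_force: [0.6, 0.1, 0.1]
width: 1.0
```

>>> {"fn": "carry_out", "kwargs": {"increments": [[[0.001, -0.024, 0], -0.5], [[0.002, -0.048, 0], -1], [[0.003, -0.073, 0], -1.5], [[0.004, -0.095, 0], -2.4], [[0.004, -0.106, 0], -2.4]]}}

```text
t: 10.95
eef_pos: [424.7, -104.7, 239.1]
tcp_rot: [[-0.259, 0.966, -0.002], [0.966, 0.259, 0.001], [0.001, -0.002, -1.0]]
ft_force: [0.1, -0.6, 0.3]
width: 0.998
```

>>> {"fn": "carry_out", "kwargs": {"increments": [[[0, 0, 0], 0], [[0, 0, 0], 0], [[0, 0, 0], 0], [[0, 0, 0], 0], [[0, 0, 0], 0]]}}

```text
t: 11.45
eef_pos: [426.9, -104.8, 240.2]
tcp_rot: [[-0.26, 0.966, -0.0], [0.966, 0.26, 0.0], [0.0, -0.0, -1.0]]
ft_force: [0.1, -0.4, -0.4]
width: 1.002
```

```bash
python3 wtop.py 120 425 -105; python3 plan.py 425 -105 82 105; python3 - <<'E'
from h import *
c=eyes.capture("top");cv2.imwrite("pics/t2.png",cv2.resize(c["pixels"][130:270,180:380,::-1],None,fx=4,fy=4,interpolation=cv2.INTER_CUBIC))
for p in [(634.5,-66,152)]: print((proj(c,p)-[180,130])*4)
E
```

```text
ctr [ 424.7 -105.5] size [38.5 38. ] ang 15.0 px [256. 185.] tcp [ 426.9 -104.8  240.2]
t 11.5 pos [ 426.8 -104.8  240.1] psi 105.0 F [ 0.  -0.2 -0.5] w 0.999 tilt [-0.  0.]
call 1 m [ 0.0002 -0.0018  0.1581] deg 0.0
[393.81870708 115.95223103]
```

View pics/t2.png

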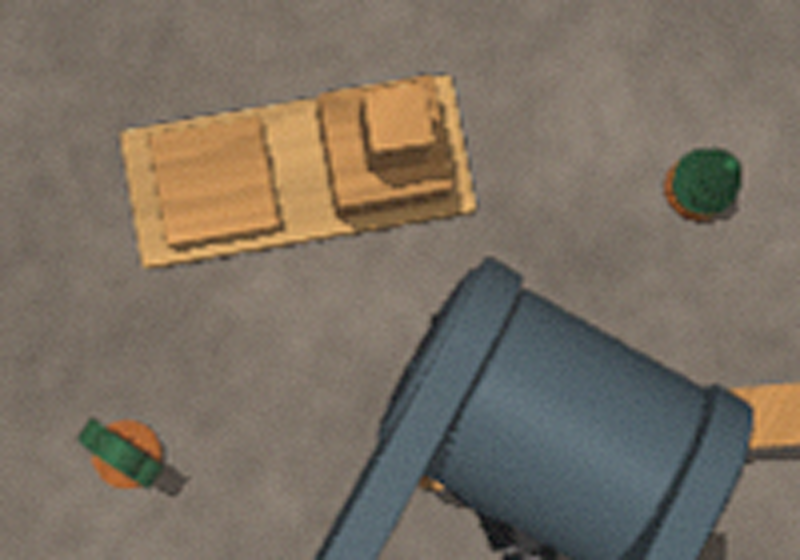

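The short pillar stands on the high step: its top is at about (400,117) in the crop, against an expected (395,117), so it's within about 3 mm. The wrist view puts the tall pillar at (424.7, −105.5), so I'll descend on it.

>>> {"fn": "carry_out", "kwargs": {"increments": [[[0, -0.002, 0.035], 0], [[0, -0.002, 0.07], 0], [[0, -0.002, 0.11], 0], [[0, -0.002, 0.14], 0], [[0, -0.002, 0.158], 0]]}}

```text
t: 12.05
eef_pos: [423.1, -104.6, 79.8]
tcp_rot: [[-0.259, 0.966, -0.003], [0.966, 0.259, 0.002], [0.003, -0.003, -1.0]]
ft_force: [0.3, 0.1, 0.3]
width: 1.004
```

>>> {"fn": "carry_out", "kwargs": {"increments": [[[0, 0, 0], 0], [[0, 0, 0], 0], [[0, 0, 0], 0], [[0, 0, 0], 0], [[0, 0, 0], 0]], "gripper": -1}}

```text
t: 12.55
eef_pos: [425.8, -106.1, 83.8]
tcp_rot: [[-0.259, 0.966, 0.003], [0.966, 0.259, -0.002], [-0.002, 0.002, -1.0]]
ft_force: [-1.3, -0.5, 7.0]
width: 0.461
```

>>> {"fn": "carry_out", "kwargs": {"increments": [[[0, 0, 0], 0], [[0, 0, 0], 0], [[0, 0, 0], 0], [[0, 0, -0.01], 0], [[0, 0, -0.02], 0]]}}

```text
t: 13.05
eef_pos: [424.3, -105.2, 103.0]
tcp_rot: [[-0.259, 0.966, -0.0], [0.966, 0.259, 0.0], [0.0, -0.0, -1.0]]
ft_force: [0.1, 0.2, -1.3]
width: 0.458
```

>>> {"fn": "carry_out", "kwargs": {"increments": [[[0, 0, -0.02], 0], [[0, 0, -0.04], 0], [[0, 0, -0.06], 0], [[0, 0, -0.08], 0], [[0, 0, -0.09], 0]]}}

```text
t: 13.55
eef_pos: [425.4, -105.8, 194.8]
tcp_rot: [[-0.259, 0.966, 0.003], [0.966, 0.259, -0.002], [-0.002, 0.002, -1.0]]
ft_force: [0.6, 0.1, -1.9]
width: 0.461
```

```bash
python3 plan.py 613 52 192 100.3 130
```

```text
t 13.55 pos [ 425.4 -105.8  194.8] psi 105.0 F [ 0.6  0.1 -1.9] w 0.461 tilt [ 0.003 -0.002]
call 1 m [0.0519 0.1111 0.0014] deg 2.4
call 2 m [0.0564 0.1088 0.0014] deg 2.4
```

>>> {"fn": "carry_out", "kwargs": {"increments": [[[0.01, 0.022, 0], 0.5], [[0.021, 0.044, 0], 1], [[0.031, 0.067, 0], 1.5], [[0.042, 0.089, 0], 2], [[0.052, 0.111, 0], 2.4]]}}

```text
t: 14.05
eef_pos: [518.7, -25.5, 192.2]
tcp_rot: [[-0.218, 0.976, -0.0], [0.976, 0.218, 0.0], [0.0, -0.0, -1.0]]
ft_force: [-0.0, -0.4, -0.8]
width: 0.462
```

>>> {"fn": "carry_out", "kwargs": {"increments": [[[0.013, 0.024, 0], 0.5], [[0.025, 0.049, 0], 1], [[0.038, 0.073, 0], 1.5], [[0.05, 0.097, 0], 2], [[0.056, 0.109, 0], 2.4]]}}

```text
t: 14.55
eef_pos: [613.3, 53.4, 192.0]
tcp_rot: [[-0.178, 0.984, -0.0], [0.984, 0.178, 0.0], [0.0, -0.0, -1.0]]
ft_force: [0.0, 0.2, -1.0]
width: 0.464
```

>>> {"fn": "carry_out", "kwargs": {"increments": [[[0, 0, 0], 0], [[0, 0, 0], 0], [[0, 0, 0], 0], [[0, 0, 0], 0], [[0, 0, 0], 0]]}}

```text
t: 15.05
eef_pos: [612.1, 51.5, 192.5]
tcp_rot: [[-0.177, 0.984, 0.0], [0.984, 0.177, -0.0], [-0.0, 0.0, -1.0]]
ft_force: [-0.2, 0.0, -1.3]
width: 0.459
```

```bash
python3 plan.py 613 51 116 100.3 130
```

```text
t 15.05 pos [612.1  51.5 192.5] psi 100.2 F [-0.2  0.  -1.3] w 0.459 tilt [ 0. -0.]
call 1 m [-0.0006  0.0008  0.0765] deg -0.1
```

>>> {"fn": "carry_out", "kwargs": {"increments": [[[0, 0.001, 0.02], 0], [[0, 0.001, 0.04], 0], [[0, 0.001, 0.058], 0], [[0, 0.001, 0.07], 0], [[0, 0.001, 0.075], 0]]}}

```text
t: 15.55
eef_pos: [612.5, 52.1, 116.0]
tcp_rot: [[-0.177, 0.984, -0.002], [0.984, 0.177, 0.0], [0.001, -0.002, -1.0]]
ft_force: [-1.8, -0.5, 5.0]
width: 0.465
```

>>> {"fn": "carry_out", "kwargs": {"increments": [[[0, 0, 0], 0], [[0, 0, 0], 0], [[0, 0, 0.001], 0], [[0, 0, 0.002], 0], [[0, 0, 0.002], 0]]}}

```text
t: 16.05
eef_pos: [613.8, 52.2, 115.9]
tcp_rot: [[-0.178, 0.984, 0.001], [0.984, 0.178, -0.0], [-0.0, 0.001, -1.0]]
ft_force: [-0.3, 0.1, 0.8]
width: 0.461
```

>>> {"fn": "carry_out", "kwargs": {"increments": [[[0, 0, 0.001], 0], [[0, 0, 0.001], 0], [[0, 0, 0.001], 0], [[0, 0, 0.001], 0], [[0, 0, 0.001], 0]]}}

```text
t: 16.55
eef_pos: [613.9, 52.2, 115.9]
tcp_rot: [[-0.178, 0.984, 0.001], [0.984, 0.178, -0.0], [-0.0, 0.001, -1.0]]
ft_force: [-2.7, -0.3, 7.1]
width: 0.46
```

>>> {"fn": "carry_out", "kwargs": {"increments": [[[0, 0, 0], 0], [[0, 0, 0], 0], [[0, 0, 0], 0], [[0, 0, 0], 0], [[0, 0, 0], 0]], "gripper": 1}}

```text
t: 17.05
eef_pos: [613.3, 52.2, 114.1]
tcp_rot: [[-0.178, 0.984, -0.0], [0.984, 0.178, 0.0], [0.0, -0.0, -1.0]]
ft_force: [0.3, 0.3, 0.1]
width: 1.0
```

>>> {"fn": "carry_out", "kwargs": {"increments": [[[0, 0, 0], 0], [[0, 0, 0], 0], [[0, 0, -0.02], 0], [[0, 0, -0.045], 0], [[0, 0, -0.075], 0]]}}

```text
t: 17.55
eef_pos: [612.6, 52.3, 189.0]
tcp_rot: [[-0.178, 0.984, -0.002], [0.984, 0.178, 0.0], [0.001, -0.002, -1.0]]
ft_force: [0.7, -0.0, 0.7]
width: 0.997
```

>>> {"fn": "carry_out", "kwargs": {"increments": [[[0, 0, -0.03], 0], [[0, 0, -0.05], 0], [[0, 0, -0.05], 0], [[0, 0, -0.05], 0], [[0, 0, -0.05], 0]]}}

```text
t: 18.05
eef_pos: [612.5, 52.3, 237.5]
tcp_rot: [[-0.178, 0.984, -0.003], [0.984, 0.178, 0.0], [0.001, -0.003, -1.0]]
ft_force: [0.1, -0.1, -1.2]
width: 1.003
```

```bash
python3 plan.py 453 -343 240 94 150
```

```text
t 18.05 pos [612.5  52.3 237.5] psi 100.2 F [ 0.1 -0.1 -1.2] w 1.003 tilt [-0.003  0.   ]
call 1 m [-0.1202 -0.0757 -0.0008] deg 2.1
call 2 m [-0.1229 -0.0713 -0.0008] deg 2.1
call 3 m [-0.1254 -0.0668 -0.0008] deg 2.1
```

>>> {"fn": "carry_out", "kwargs": {"increments": [[[-0.024, -0.015, 0], 0.4], [[-0.048, -0.03, 0], 0.8], [[-0.072, -0.045, 0], 1.3], [[-0.096, -0.06, 0], 1.7], [[-0.12, -0.076, 0], 2.1]]}}

```text
t: 18.55
eef_pos: [558.6, -80.0, 237.5]
tcp_rot: [[-0.141, 0.99, -0.003], [0.99, 0.141, 0.001], [0.001, -0.003, -1.0]]
ft_force: [0.7, 0.5, -0.4]
width: 0.999
```

>>> {"fn": "carry_out", "kwargs": {"increments": [[[-0.025, -0.014, 0], 0.4], [[-0.049, -0.028, 0], 0.8], [[-0.074, -0.043, 0], 1.3], [[-0.098, -0.057, 0], 1.7], [[-0.123, -0.071, 0], 2.1]]}}

```text
t: 19.05
eef_pos: [505.7, -211.6, 237.5]
tcp_rot: [[-0.105, 0.995, -0.002], [0.995, 0.105, 0.002], [0.002, -0.002, -1.0]]
ft_force: [-0.4, 0.5, -0.4]
width: 0.999
```

>>> {"fn": "carry_out", "kwargs": {"increments": [[[-0.028, -0.015, 0], 0.4], [[-0.056, -0.03, 0], 0.8], [[-0.084, -0.045, 0], 1.3], [[-0.11, -0.059, 0], 1.7], [[-0.125, -0.067, 0], 2.1]]}}

```text
t: 19.55
eef_pos: [452.0, -343.8, 237.6]
tcp_rot: [[-0.066, 0.998, -0.002], [0.998, 0.066, 0.002], [0.002, -0.002, -1.0]]
ft_force: [-0.7, -0.3, -0.1]
width: 1.002
```

>>> {"fn": "carry_out", "kwargs": {"increments": [[[0, 0, 0], 0], [[0, 0, 0], 0], [[0, 0, 0], 0], [[0, 0, 0], 0], [[0, 0, 0], 0]]}}

```text
t: 20.05
eef_pos: [454.0, -341.7, 239.4]
tcp_rot: [[-0.07, 0.998, 0.0], [0.998, 0.07, 0.0], [0.0, 0.0, -1.0]]
ft_force: [0.1, -0.5, 0.5]
width: 1.0
```

```bash
python3 wtop.py 80 453 -343; python3 plan.py 453 -343 43 94 250;  python3 - <<'E'
from h import *
c,s=wristcam(); im=c["pixels"][:,:,::-1].copy()
u=proj(c,(453,-343,80)); cv2.circle(im,tuple(int(v) for v in u),3,(0,0,255),-1); print(u)
cv2.imwrite("pics/w3.png",im)
c=eyes.capture("top");cv2.imwrite("pics/t3.png",cv2.resize(c["pixels"][130:230,180:330,::-1],None,fx=4,fy=4,interpolation=cv2.INTER_CUBIC))
for p in [(634.5,-66,152),(613,52,152)]: print((proj(c,p)-[180,130])*4+1.5)
E
```

```text
ctr [ 450.3 -319.9] size [ 40.  114.6] ang 4.7 px [257. 176.] tcp [ 454.  -341.7  239.4]
t 20.1 pos [ 453.9 -341.8  239.4] psi 94.0 F [0.6 0.2 0.3] w 1.002 tilt [ 0. -0.]
call 1 m [-0.0011 -0.001   0.1964] deg -0.0
[256.7080399  175.66494652]
[395.31870708 117.45223103]
[208.36004454 149.98340472]
```

View pics/w3.png

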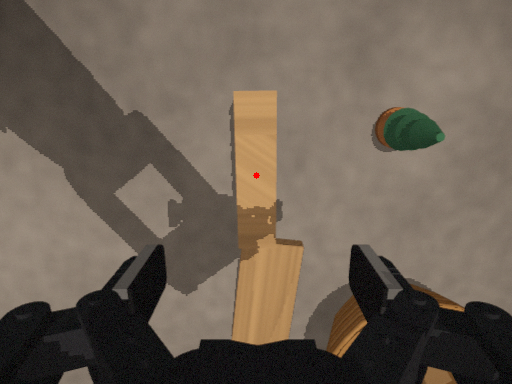

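View pics/t3.png

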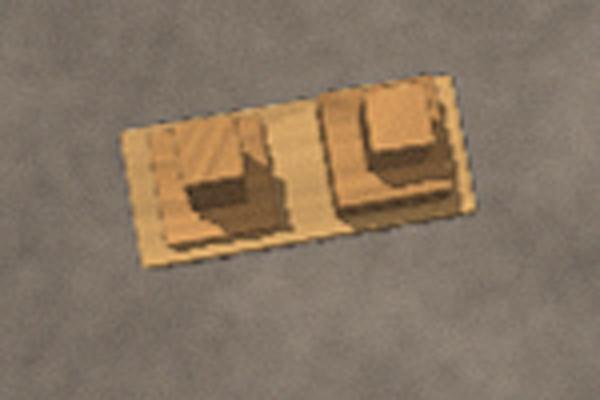

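The tall pillar's top is at about (211,151), against a predicted (208,150), and the short one's is at (401,116), against (395,117). Both are within about 3 mm. The wrist view shows the arch's top face from v≈91 to about 243, with the plank past its lower end, so I'll check the arch's centre by its ends.

```bash
python3 - <<'E'
from h import *
c,s=wristcam()
for uv in [(255.5,91),(234,91),(277,91),(257,238),(257,245),(236,176),(277,176)]: print(uv,np.round(ray(c,uv,80),1))
print(-c["R"].T@c["t"])
E
```

```text
(255.5, 91) [ 446.3 -263.5   80. ]
(234, 91) [ 426.6 -264.8   80. ]
(277, 91) [ 466.  -262.1   80. ]
(257, 238) [ 457.8 -410.8   80. ]
(257, 245) [ 458.3 -418.9   80. ]
(236, 176) [ 432.3 -345.    80. ]
(277, 176) [ 473.  -342.3   80. ]
[ 448.01107545 -269.66289083  381.78986545]
```

>>> {"fn": "carry_out", "kwargs": {"increments": [[[-0.001, -0.001, 0.04], 0], [[-0.001, -0.001, 0.08], 0], [[-0.001, -0.001, 0.12], 0], [[-0.001, -0.001, 0.15], 0], [[-0.001, -0.001, 0.17], 0]]}}

```text
t: 20.75
eef_pos: [451.5, -342.4, 66.6]
tcp_rot: [[-0.068, 0.998, -0.002], [0.998, 0.068, 0.003], [0.003, -0.002, -1.0]]
ft_force: [0.5, 0.2, 0.2]
width: 1.002
```

>>> {"fn": "carry_out", "kwargs": {"increments": [[[0, 0, 0.013], 0], [[0, 0, 0.026], 0], [[0, 0, 0.026], 0], [[0, 0, 0.026], 0], [[0, 0, 0.026], 0]]}}

```text
t: 21.25
eef_pos: [453.3, -344.4, 44.6]
tcp_rot: [[-0.068, 0.998, 0.002], [0.998, 0.068, -0.002], [-0.002, 0.001, -1.0]]
ft_force: [0.5, 0.3, 1.1]
width: 1.0
```

>>> {"fn": "carry_out", "kwargs": {"increments": [[[0, 0, 0], 0], [[0, 0, 0], 0], [[0, 0, 0], 0], [[0, 0, 0], 0], [[0, 0, 0], 0]], "gripper": -1}}

```text
t: 21.75
eef_pos: [452.9, -343.9, 43.9]
tcp_rot: [[-0.069, 0.998, 0.001], [0.998, 0.069, -0.001], [-0.001, 0.001, -1.0]]
ft_force: [-0.1, 0.3, 3.8]
width: 0.461
```

>>> {"fn": "carry_out", "kwargs": {"increments": [[[0, 0, 0], 0], [[0, 0, 0], 0], [[0, 0, 0], 0], [[0, 0, 0], 0], [[0, 0, 0], 0]]}}

```text
t: 22.25
eef_pos: [452.9, -343.9, 43.9]
tcp_rot: [[-0.068, 0.998, 0.001], [0.998, 0.068, -0.001], [-0.001, 0.001, -1.0]]
ft_force: [-0.1, 0.2, 5.7]
width: 0.461
```

>>> {"fn": "carry_out", "kwargs": {"increments": [[[0, 0, -0.015], 0], [[0, 0, -0.04], 0], [[0, 0, -0.07], 0], [[0, 0, -0.1], 0], [[0, 0, -0.13], 0]]}}

```text
t: 22.75
eef_pos: [452.1, -343.0, 174.6]
tcp_rot: [[-0.068, 0.998, -0.001], [0.998, 0.068, 0.001], [0.001, -0.001, -1.0]]
ft_force: [0.4, -0.9, -2.4]
width: 0.461
```

>>> {"fn": "carry_out", "kwargs": {"increments": [[[0, 0, -0.025], 0], [[0, 0, -0.05], 0], [[0, 0, -0.07], 0], [[0, 0, -0.08], 0], [[0, 0, -0.08], 0]]}}

```text
t: 23.25
eef_pos: [453.0, -344.0, 254.9]
tcp_rot: [[-0.069, 0.998, 0.002], [0.998, 0.069, -0.002], [-0.002, 0.002, -1.0]]
ft_force: [1.1, -0.2, -1.7]
width: 0.464
```

```bash
python3 plan.py 624 -8 253 100.3 135
```

```text
t 23.25 pos [ 453.  -344.   254.9] psi 93.9 F [ 1.1 -0.2 -1.7] w 0.464 tilt [ 0.002 -0.002]
call 1 m [0.1078 0.0646 0.0006] deg -2.1
call 2 m [0.1053 0.0685 0.0006] deg -2.1
call 3 m [0.1027 0.0724 0.0006] deg -2.1
```

>>> {"fn": "carry_out", "kwargs": {"increments": [[[0.022, 0.013, 0], -0.4], [[0.043, 0.026, 0], -0.8], [[0.065, 0.039, 0], -1.3], [[0.086, 0.052, 0], -1.7], [[0.108, 0.065, 0], -2.1]]}}

```text
t: 23.75
eef_pos: [509.5, -229.9, 251.3]
tcp_rot: [[-0.105, 0.994, -0.003], [0.994, 0.105, 0.002], [0.002, -0.002, -1.0]]
ft_force: [0.2, 0.1, -3.2]
width: 0.462
```

>>> {"fn": "carry_out", "kwargs": {"increments": [[[0.021, 0.014, 0], -0.4], [[0.042, 0.027, 0], -0.8], [[0.063, 0.041, 0], -1.3], [[0.084, 0.055, 0], -1.7], [[0.105, 0.069, 0], -2.1]]}}

```text
t: 24.25
eef_pos: [567.0, -118.3, 251.3]
tcp_rot: [[-0.142, 0.99, -0.003], [0.99, 0.142, 0.001], [0.002, -0.003, -1.0]]
ft_force: [0.2, -0.1, -2.3]
width: 0.461
```

>>> {"fn": "carry_out", "kwargs": {"increments": [[[0.024, 0.017, 0], -0.4], [[0.048, 0.034, 0], -0.8], [[0.07, 0.05, 0], -1.3], [[0.09, 0.064, 0], -1.7], [[0.102, 0.072, 0], -2.1]]}}

```text
t: 24.75
eef_pos: [624.1, -6.6, 251.2]
tcp_rot: [[-0.179, 0.984, -0.003], [0.984, 0.179, 0.001], [0.002, -0.003, -1.0]]
ft_force: [0.1, -0.1, -2.1]
width: 0.458
```

>>> {"fn": "carry_out", "kwargs": {"increments": [[[0, 0, 0], 0], [[0, 0, 0], 0], [[0, 0, 0], 0], [[0, 0, 0], 0], [[0, 0, 0], 0]]}}

```text
t: 25.25
eef_pos: [624.3, -9.4, 253.4]
tcp_rot: [[-0.176, 0.984, 0.0], [0.984, 0.176, -0.0], [-0.0, 0.0, -1.0]]
ft_force: [-0.4, -0.2, -2.3]
width: 0.455
```

```bash
python3 plan.py 624 -7.5 196 100.3 135
```

```text
t 25.25 pos [624.3  -9.4 253.4] psi 100.2 F [-0.4 -0.2 -2.3] w 0.455 tilt [ 0. -0.]
call 1 m [0.0019 0.     0.0574] deg -0.1
```

>>> {"fn": "carry_out", "kwargs": {"increments": [[[0.002, 0, 0.015], 0], [[0.002, 0, 0.03], 0], [[0.002, 0, 0.04], 0], [[0.002, 0, 0.048], 0], [[0.002, 0, 0.052], 0]]}}

```text
t: 25.75
eef_pos: [623.4, -6.4, 199.5]
tcp_rot: [[-0.178, 0.984, -0.002], [0.984, 0.178, 0.0], [0.001, -0.002, -1.0]]
ft_force: [-0.4, -0.2, -2.9]
width: 0.465
```

>>> {"fn": "carry_out", "kwargs": {"increments": [[[0, 0, 0.001], 0], [[0, 0, 0.002], 0], [[0, 0, 0.003], 0], [[0, 0, 0.004], 0], [[0, 0, 0.005], 0]]}}

```text
t: 26.25
eef_pos: [624.3, -6.6, 196.6]
tcp_rot: [[-0.178, 0.984, 0.001], [0.984, 0.178, -0.0], [-0.0, 0.001, -1.0]]
ft_force: [0.1, 1.2, -2.4]
width: 0.463
```

>>> {"fn": "carry_out", "kwargs": {"increments": [[[0, 0, 0], 0], [[0, 0, 0], 0], [[0, 0, 0], 0], [[0, 0, 0], 0], [[0, 0, 0], 0]]}}

```text
t: 26.75
eef_pos: [624.1, -6.6, 196.3]
tcp_rot: [[-0.178, 0.984, 0.0], [0.984, 0.178, -0.0], [-0.0, 0.0, -1.0]]
ft_force: [1.2, -0.5, -1.5]
width: 0.464
```

Not quite seated yet, so I'll lower another 1.5 mm and look at the force.

>>> {"fn": "carry_out", "kwargs": {"increments": [[[0, 0, 0.0005], 0], [[0, 0, 0.001], 0], [[0, 0, 0.0015], 0], [[0, 0, 0.0015], 0], [[0, 0, 0.0015], 0]]}}

```text
t: 27.25
eef_pos: [624.3, -6.6, 195.9]
tcp_rot: [[-0.178, 0.984, 0.001], [0.984, 0.178, -0.0], [-0.0, 0.001, -1.0]]
ft_force: [-3.7, 1.0, 4.9]
width: 0.465
```

```bash
python3 - <<'E'
from h import *
c=eyes.capture("scene")
print(np.round(proj(c,(624,-7,192))),np.round(proj(c,(635,-66,112))),np.round(proj(c,(613,52,92))))
cv2.imwrite("pics/s4.png",cv2.resize(c["pixels"][130:290,210:370,::-1],None,fx=3.6,fy=3.6,interpolation=cv2.INTER_CUBIC))
E
```

```text
[287. 172.] [274. 219.] [293. 183.]
```

View pics/s4.png

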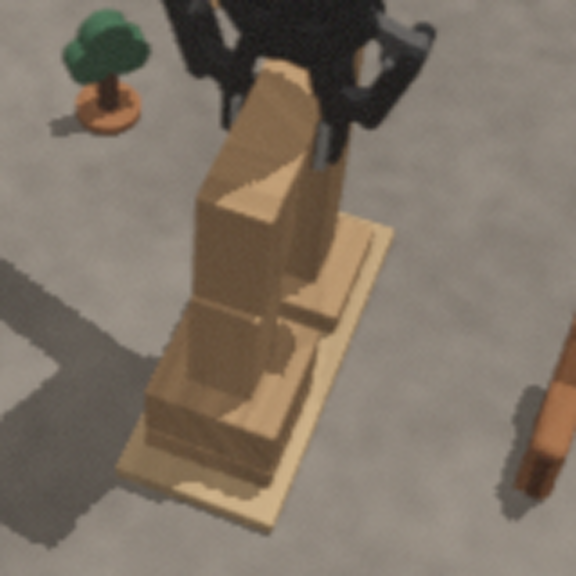

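The crop shows the arch seated and flush with the short pillar (seam at about (230,310)), and the force has turned to +4.9 N. I'll release, lift, then head for the gable.

>>> {"fn": "carry_out", "kwargs": {"increments": [[[0, 0, 0], 0], [[0, 0, 0], 0], [[0, 0, 0], 0], [[0, 0, 0], 0], [[0, 0, 0], 0]], "gripper": 1}}

```text
t: 27.8
eef_pos: [624.1, -6.6, 194.7]
tcp_rot: [[-0.178, 0.984, -0.0], [0.984, 0.178, 0.0], [0.0, -0.0, -1.0]]
ft_force: [0.1, -0.9, -0.0]
width: 0.997
```

>>> {"fn": "carry_out", "kwargs": {"increments": [[[0, 0, 0], 0], [[0, 0, 0], 0], [[0, 0, -0.015], 0], [[0, 0, -0.035], 0], [[0, 0, -0.06], 0]]}}

```text
t: 28.3
eef_pos: [623.7, -6.5, 255.7]
tcp_rot: [[-0.178, 0.984, -0.001], [0.984, 0.178, 0.0], [0.0, -0.001, -1.0]]
ft_force: [0.7, 0.3, 0.2]
width: 1.0
```

>>> {"fn": "carry_out", "kwargs": {"increments": [[[0, 0, -0.02], 0], [[0, 0, -0.03], 0], [[0, 0, -0.03], 0], [[0, 0, -0.03], 0], [[0, 0, -0.03], 0]]}}

```text
t: 28.8
eef_pos: [623.4, -6.5, 283.3]
tcp_rot: [[-0.178, 0.984, -0.002], [0.984, 0.178, 0.0], [0.001, -0.002, -1.0]]
ft_force: [-0.7, 0.4, 0.3]
width: 0.999
```

```bash
python3 plan.py 424 328 240 100.5 135
```

```text
t 28.8 pos [623.4  -6.5 283.3] psi 100.2 F [-0.7  0.4  0.3] w 0.999 tilt [-0.002  0.   ]
call 1 m [ 0.1215 -0.0456  0.0144] deg -0.1
call 2 m [ 0.1216 -0.0454  0.0144] deg -0.1
call 3 m [ 0.1217 -0.0452  0.0144] deg -0.1
```

>>> {"fn": "carry_out", "kwargs": {"increments": [[[0.024, -0.009, 0], 0], [[0.049, -0.018, 0], 0], [[0.073, -0.027, 0], 0], [[0.098, -0.036, 0], 0], [[0.122, -0.045, 0], 0]]}}

```text
t: 29.3
eef_pos: [557.0, 106.4, 283.4]
tcp_rot: [[-0.177, 0.984, -0.002], [0.984, 0.177, 0.0], [0.001, -0.002, -1.0]]
ft_force: [0.5, 0.2, 0.7]
width: 0.999
```

>>> {"fn": "carry_out", "kwargs": {"increments": [[[0.024, -0.009, 0.004], 0], [[0.049, -0.018, 0.008], 0], [[0.073, -0.027, 0.012], 0], [[0.098, -0.036, 0.016], 0], [[0.122, -0.045, 0.02], 0]]}}

```text
t: 29.8
eef_pos: [491.0, 218.3, 263.4]
tcp_rot: [[-0.177, 0.984, -0.002], [0.984, 0.177, -0.0], [0.0, -0.002, -1.0]]
ft_force: [0.4, 0.1, -0.1]
width: 1.001
```

>>> {"fn": "carry_out", "kwargs": {"increments": [[[0.027, -0.01, 0.005], 0], [[0.054, -0.02, 0.01], 0], [[0.08, -0.03, 0.015], 0], [[0.105, -0.039, 0.02], 0], [[0.122, -0.045, 0.023], 0]]}}

```text
t: 30.3
eef_pos: [424.4, 330.6, 240.1]
tcp_rot: [[-0.179, 0.984, -0.003], [0.984, 0.179, -0.001], [-0.0, -0.003, -1.0]]
ft_force: [-0.0, 0.3, 0.5]
width: 1.001
```

>>> {"fn": "carry_out", "kwargs": {"increments": [[[0, 0, 0], 0], [[0, 0, 0], 0], [[0, 0, 0], 0], [[0, 0, 0], 0], [[0, 0, 0], 0]]}}

```text
t: 30.8
eef_pos: [426.8, 329.0, 241.9]
tcp_rot: [[-0.176, 0.984, 0.0], [0.984, 0.176, 0.0], [-0.0, 0.0, -1.0]]
ft_force: [-0.4, -0.6, 0.1]
width: 0.996
```

```bash
python3 plan.py 424 328 36 100.5 250;  python3 - <<'E'
from h import *
c,s=wristcam(); im=c["pixels"][:,:,::-1].copy()
u=proj(c,(424,328,80)); cv2.circle(im,tuple(int(v) for v in u),3,(0,0,255),-1); print(u)
cv2.imwrite("pics/w5.png",im); np.savez("w5.npz",R=c["R"],t=c["t"],k=[c["fx"],c["fy"],c["cx"],c["cy"]])
E
```

```text
t 30.8 pos [426.8 329.  241.9] psi 100.2 F [-0.4 -0.6  0.1] w 0.996 tilt [0. 0.]
call 1 m [-0.0005 -0.0029  0.2059] deg -0.3
[254.80298391 174.56439765]
```

View pics/w5.png

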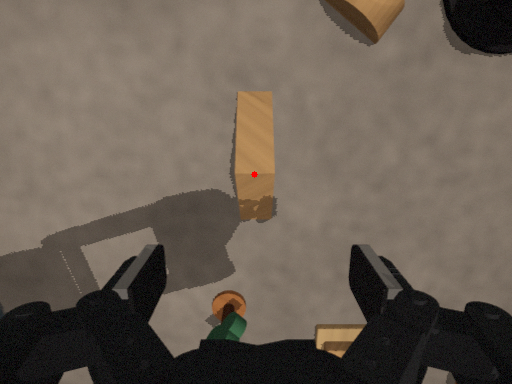

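The gable's ridge is at (235–275, v≈173), and the predicted peak of (254.8,174.6) falls on it, so I'll descend and grip.

>>> {"fn": "carry_out", "kwargs": {"increments": [[[0.001, -0.003, 0.04], 0], [[0.001, -0.003, 0.08], 0], [[0.001, -0.003, 0.12], 0], [[0.001, -0.003, 0.155], 0], [[0.001, -0.003, 0.175], 0]]}}

```text
t: 31.35
eef_pos: [421.6, 328.9, 63.8]
tcp_rot: [[-0.177, 0.984, -0.004], [0.984, 0.177, -0.002], [-0.001, -0.004, -1.0]]
ft_force: [-0.7, 0.2, 0.2]
width: 1.002
```

>>> {"fn": "carry_out", "kwargs": {"increments": [[[0, 0, 0.015], 0], [[0, 0, 0.03], 0], [[0, 0, 0.03], 0], [[0, 0, 0.03], 0], [[0, 0, 0.03], 0]]}}

```text
t: 31.85
eef_pos: [424.1, 330.6, 38.0]
tcp_rot: [[-0.178, 0.984, 0.002], [0.984, 0.178, 0.001], [0.001, 0.002, -1.0]]
ft_force: [-0.3, -0.3, 0.6]
width: 1.001
```

>>> {"fn": "carry_out", "kwargs": {"increments": [[[0, 0, 0], 0], [[0, 0, 0], 0], [[0, 0, 0], 0], [[0, 0, 0], 0], [[0, 0, 0], 0]], "gripper": -1}}

```text
t: 32.35
eef_pos: [423.6, 330.3, 37.4]
tcp_rot: [[-0.178, 0.984, 0.001], [0.984, 0.178, 0.0], [0.0, 0.001, -1.0]]
ft_force: [0.1, 0.6, 3.8]
width: 0.463
```

>>> {"fn": "carry_out", "kwargs": {"increments": [[[0, 0, 0], 0], [[0, 0, 0], 0], [[0, 0, 0], 0], [[0, 0, 0], 0], [[0, 0, 0], 0]]}}

```text
t: 32.85
eef_pos: [423.6, 330.3, 37.4]
tcp_rot: [[-0.178, 0.984, 0.001], [0.984, 0.178, 0.0], [0.0, 0.001, -1.0]]
ft_force: [0.0, -1.0, 5.6]
width: 0.46
```

>>> {"fn": "carry_out", "kwargs": {"increments": [[[0, 0, -0.015], 0], [[0, 0, -0.04], 0], [[0, 0, -0.075], 0], [[0, 0, -0.11], 0], [[0, 0, -0.145], 0]]}}

```text
t: 33.35
eef_pos: [422.4, 329.8, 183.3]
tcp_rot: [[-0.178, 0.984, -0.001], [0.984, 0.178, -0.0], [-0.0, -0.001, -1.0]]
ft_force: [1.7, 1.1, -2.9]
width: 0.458
```

>>> {"fn": "carry_out", "kwargs": {"increments": [[[0, 0, -0.035], 0], [[0, 0, -0.07], 0], [[0, 0, -0.1], 0], [[0, 0, -0.13], 0], [[0, 0, -0.145], 0]]}}

```text
t: 33.85
eef_pos: [423.5, 330.3, 330.1]
tcp_rot: [[-0.178, 0.984, 0.003], [0.984, 0.178, 0.002], [0.001, 0.004, -1.0]]
ft_force: [0.8, -0.2, -1.6]
width: 0.464
```

```bash
python3 plan.py 624 -7 325 100.3 135;  python3 - <<'E'
from h import *
c=eyes.capture("top")
print((proj(c,(624,-7,232))-[180,100])*4+1.5)
cv2.imwrite("pics/t6.png",cv2.resize(c["pixels"][100:230,180:330,::-1],None,fx=4,fy=4,interpolation=cv2.INTER_CUBIC))
E
```

```text
t 33.85 pos [423.5 330.3 330.1] psi 100.2 F [ 0.8 -0.2 -1.6] w 0.464 tilt [0.003 0.002]
call 1 m [-0.1225  0.0458  0.0017] deg -0.0
call 2 m [-0.1225  0.0457  0.0017] deg -0.0
call 3 m [-0.1226  0.0457  0.0017] deg -0.0
[303.37450112 227.23682085]
```

View pics/t6.png

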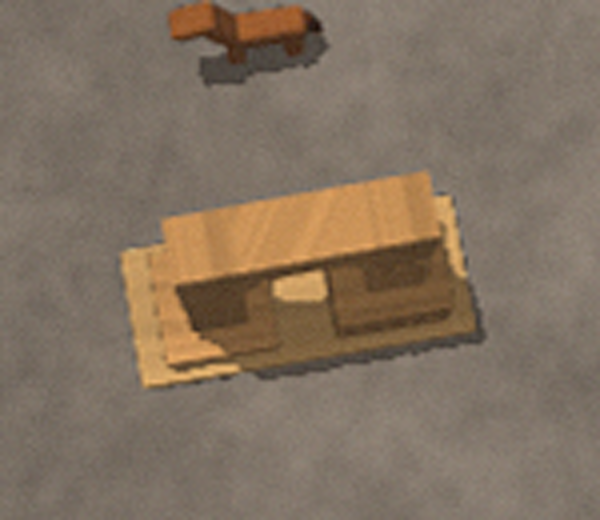

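The arch's top-face corners average (302,228) against a predicted (303,227), so it's within 1 mm. The gable is in the grip, with its base well above the arch, so I'll carry it over.

>>> {"fn": "carry_out", "kwargs": {"increments": [[[-0.024, 0.009, 0], 0], [[-0.049, 0.018, 0], 0], [[-0.073, 0.027, 0], 0], [[-0.098, 0.037, 0], 0], [[-0.122, 0.046, 0], 0]]}}

```text
t: 34.4
eef_pos: [489.7, 217.0, 324.9]
tcp_rot: [[-0.178, 0.984, -0.003], [0.984, 0.178, -0.001], [-0.0, -0.003, -1.0]]
ft_force: [0.9, -1.1, -2.2]
width: 0.455
```

>>> {"fn": "carry_out", "kwargs": {"increments": [[[-0.024, 0.009, 0], 0], [[-0.049, 0.018, 0], 0], [[-0.073, 0.027, 0], 0], [[-0.098, 0.037, 0], 0], [[-0.122, 0.046, 0], 0]]}}

```text
t: 34.9
eef_pos: [556.7, 105.3, 324.8]
tcp_rot: [[-0.177, 0.984, -0.003], [0.984, 0.177, 0.0], [0.001, -0.003, -1.0]]
ft_force: [0.2, 0.7, -2.4]
width: 0.464
```

>>> {"fn": "carry_out", "kwargs": {"increments": [[[-0.027, 0.01, 0], 0], [[-0.054, 0.02, 0], 0], [[-0.08, 0.03, 0], 0], [[-0.105, 0.039, 0], 0], [[-0.122, 0.046, 0], 0]]}}

```text
t: 35.4
eef_pos: [623.8, -7.2, 324.7]
tcp_rot: [[-0.176, 0.984, -0.003], [0.984, 0.176, 0.0], [0.001, -0.003, -1.0]]
ft_force: [-0.6, 0.4, -1.7]
width: 0.458
```

>>> {"fn": "carry_out", "kwargs": {"increments": [[[0, 0, 0], 0], [[0, 0, 0], 0], [[0, 0, 0], 0], [[0, 0, 0], 0], [[0, 0, 0], 0]]}}

```text
t: 35.9
eef_pos: [623.7, -4.8, 327.0]
tcp_rot: [[-0.179, 0.984, 0.0], [0.984, 0.179, 0.0], [-0.0, 0.0, -1.0]]
ft_force: [0.2, -0.1, -3.1]
width: 0.462
```

```bash
python3 plan.py 624 -5.5 270 100.3 135
```

```text
t 35.9 pos [623.7  -4.8 327. ] psi 100.3 F [ 0.2 -0.1 -3.1] w 0.462 tilt [0. 0.]
call 1 m [-0.0008  0.0001  0.057 ] deg -0.0
```

>>> {"fn": "carry_out", "kwargs": {"increments": [[[0, 0, 0.015], 0], [[0, 0, 0.03], 0], [[0, 0, 0.042], 0], [[0, 0, 0.05], 0], [[0, 0, 0.053], 0]]}}

```text
t: 36.4
eef_pos: [623.2, -5.5, 271.7]
tcp_rot: [[-0.177, 0.984, -0.003], [0.984, 0.177, 0.001], [0.001, -0.003, -1.0]]
ft_force: [0.1, -0.3, -2.5]
width: 0.461
```

>>> {"fn": "carry_out", "kwargs": {"increments": [[[0, 0, 0.001], 0], [[0, 0, 0.002], 0], [[0, 0, 0.003], 0], [[0, 0, 0.004], 0], [[0, 0, 0.004], 0]]}}

```text
t: 36.9
eef_pos: [624.0, -5.6, 269.9]
tcp_rot: [[-0.178, 0.984, 0.0], [0.984, 0.178, -0.0], [-0.0, 0.0, -1.0]]
ft_force: [-0.6, 0.5, -1.8]
width: 0.462
```

>>> {"fn": "carry_out", "kwargs": {"increments": [[[0, 0, 0.0005], 0], [[0, 0, 0.001], 0], [[0, 0, 0.001], 0], [[0, 0, 0.001], 0], [[0, 0, 0.001], 0]]}}

```text
t: 37.4
eef_pos: [624.1, -5.6, 269.4]
tcp_rot: [[-0.178, 0.984, 0.001], [0.984, 0.178, -0.0], [-0.0, 0.001, -1.0]]
ft_force: [-0.8, 1.2, 3.5]
width: 0.461
```

Contact: +3.5 N at z = 269.4, the expected seating height. I'll release and lift clear.

>>> {"fn": "carry_out", "kwargs": {"increments": [[[0, 0, 0], 0], [[0, 0, 0], 0], [[0, 0, 0], 0], [[0, 0, 0], 0], [[0, 0, 0], 0]], "gripper": 1}}

```text
t: 37.9
eef_pos: [623.9, -5.6, 268.7]
tcp_rot: [[-0.178, 0.984, -0.0], [0.984, 0.178, 0.0], [0.0, -0.0, -1.0]]
ft_force: [0.0, -0.2, -0.5]
width: 0.998
```

>>> {"fn": "carry_out", "kwargs": {"increments": [[[0, 0, 0], 0], [[0, 0, 0], 0], [[0, 0, -0.015], 0], [[0, 0, -0.035], 0], [[0, 0, -0.06], 0]]}}

```text
t: 38.4
eef_pos: [623.6, -5.5, 329.7]
tcp_rot: [[-0.178, 0.984, -0.001], [0.984, 0.178, 0.0], [0.0, -0.001, -1.0]]
ft_force: [0.1, 0.1, 0.3]
width: 0.995
```

>>> {"fn": "carry_out", "kwargs": {"increments": [[[0, 0, -0.02], 0], [[0, 0, -0.04], 0], [[0, 0, -0.06], 0], [[0, 0, -0.07], 0], [[0, 0, -0.07], 0]]}}

```text
t: 38.9
eef_pos: [624.6, -5.7, 401.5]
tcp_rot: [[-0.178, 0.984, 0.004], [0.984, 0.178, -0.001], [-0.002, 0.004, -1.0]]
ft_force: [-0.1, -0.1, -0.6]
width: 1.002
```

>>> {"fn": "carry_out", "kwargs": {"increments": [[[0, -0.03, 0], 0], [[0, -0.07, 0], 0], [[0, -0.11, 0], 0], [[0, -0.15, 0], 0], [[0, -0.19, 0], 0]]}}

```text
t: 39.4
eef_pos: [435.1, -39.2, 397.5]
tcp_rot: [[-0.178, 0.984, -0.002], [0.984, 0.178, 0.001], [0.001, -0.002, -1.0]]
ft_force: [0.3, -0.8, 0.9]
width: 0.999
```

>>> {"fn": "carry_out", "kwargs": {"increments": [[[0, 0, 0], 0], [[0, 0, 0], 0], [[0, 0, 0], 0], [[0, 0, 0], 0], [[0, 0, 0], 0]]}}

```text
t: 39.9
eef_pos: [437.5, -39.2, 398.3]
tcp_rot: [[-0.178, 0.984, -0.001], [0.984, 0.178, 0.001], [0.001, -0.001, -1.0]]
ft_force: [0.3, -0.3, -0.5]
width: 0.999
```

```bash
python3 - <<'E'
from h import *
c=eyes.capture("top"); k=[180,100]
print("apex",(proj(c,(624,-7,312))-k)*4+1.5,"fir",proj(c,(609,-285,50)),"leafy",proj(c,(424,111,45)))
a=cv2.resize(c["pixels"][100:230,180:330,::-1],(400,347),interpolation=cv2.INTER_CUBIC)
d=eyes.capture("scene"); b=cv2.resize(d["pixels"][110:290,210:390,::-1],(400,400),interpolation=cv2.INTER_CUBIC)
o=np.zeros((400,800,3),np.uint8); o[:347,:400]=a; o[:,400:]=b; cv2.imwrite("pics/f.png",o)
print("apex in left",(proj(c,(624,-7,312))-k)*400/150)
for p in [(624-3.6,-7+19.7-19.7,312)]: print("scene apex",(proj(d,p)-[210,110])*400/180+[400,0])
s=arm.get_state(); print(s["t"],np.round(s["ft_force"],1),s["width"])
E
```

```text
apex [305.01901491 196.94320428] fir [355.83573504 175.95810197] leafy [210.86870667 242.95361428]
apex in left [202.34600994 130.29546952]
scene apex [578.3531836   32.71711018]
40.0 [ 0.1  0.6 -0.3] 1.000484024149542
```

View pics/f.png

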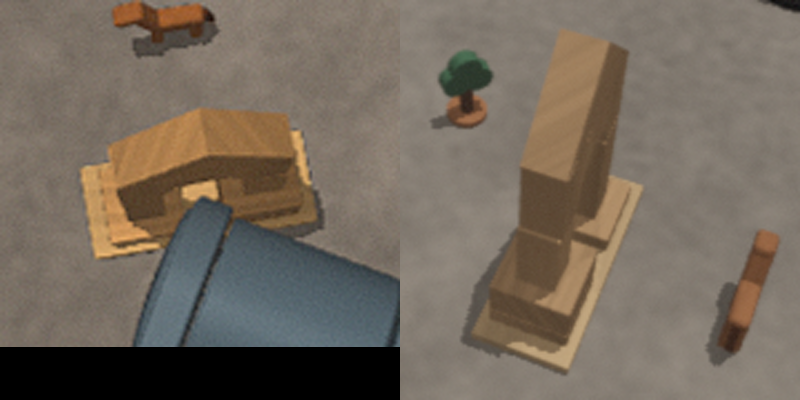

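The final views show the gable standing point up, with its ridge centred at about (203,132) against a predicted (202,130). The arch and both pillars are in line, and the leafy tree is upright in place. The robot is clear, so I'll hand in.

```bash
python3 -c "
from h import *
print(arm.hand_in())"
```

```text
the job is handed in; nothing more can be done
None
```

The gatehouse is built and the job is handed in at about 40 s of the 136 s allowed; the hand-in gives no verdict. I placed the short pillar on the high step, the tall pillar on the low step, the arch across both, and the gable on top.

**Last checks**
- **Position:** in the top view, the pillar tops were within about 3 mm of their step centres. The arch was within about 1 mm of the foundation centre, and the gable ridge was within about 2 mm of the same line.
- **Seating:** every piece pushed back on the gripper when lowered, at the height expected for it. The tops of the two pillars look level.
- **Clear of everything:** the gripper was open and well away, with the force reading near zero.

**Not fully checked**
- **Trees:** the leafy tree is upright in the last picture. I did not re-image the fir tree at the end. It was standing when last seen, before the arch was lifted. The arm then carried the arch, with its feet about 210 mm up, well above the fir.
- **Failed measurement:** one wrist-camera reading of the short pillar failed because its colour merged with the step's. I used the top view for that check instead.

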